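# Open the ratchet box stop

### The arm

A 7-joint arm with a two-finger parallel gripper is mounted at the origin on a cart in front of the work surface, level with it; the furniture and walls round the work are solid. World frame = base frame: x ahead of the robot, y to its left, z up, the work surface at z = 0. Lengths are in m, angles in rad, forces in N, time in s.
With the tool pointing down it reaches from about 0.4 to 0.85 m from the base axis. Payload 4.5 kg.
Tool frame: the origin (TCP) lies at the very end of the fingers, on their centre line; the grasp point (between the pads) lies 19 mm behind it; z points along the fingers, y is the direction in which the jaws open and shut (so a half turn about z gives the same grasp; the last joint's range is limited). The gripper opens to 88 mm and grips with 3 to 60 N. Pads are 18 mm wide; open, the fingers measure 123 mm over their backs; the gripper's body (75 mm by 187 mm) begins 45 mm behind the grasp point.
Start: joints at [-1.176, 0.689, -0.195, 1.565, 0.157, 0.902, -0.215], TCP at [0.221, 0.585, 0.239] pointing down, gripper open.
Joint ranges: [-3.01, 3.01], [-0.46, 2.08], [-1.47, 1.51], [0.13, 2.56], [-1, 4.14], [0.04, 2.09], [-2.66, 2.66]. Speed limits (rad/s): [2.57, 2.57, 3.14, 3.14, 3.14, 3.14, 3.14].

### API

Orientations are given as a rotation vector (axis times angle).
In Python, from station import r, solve_ik, imaging, read_time_s, read_joint_pos, read_joint_vel, read_joint_efforts, read_tcp_pos, read_tool_rot, read_ft_force, read_moment, read_width gives the robot as it stands. Calls block until the motion is done:
- r.move_to(position, orientation): joint-space move of the TCP to a pose.
- r.movel(position, ori=None, rate=0.15): straight line of the TCP; ori=None keeps the orientation; rate is the mean speed in m/s.
- r.set_joints(angles): joint-space move.
- r.gripper_to(opening, f_grip=None): finger opening in m; f_grip is the grip in N (None keeps the last); returns when the fingers have stopped.
- r.pause(seconds).
- solve_ik(position, orientation): joint angles nearest the present ones, or None.
- imaging.camera(name): name is "scene" or "top"; returns (picture, depth): 420x560x3 uint8, blue, green, red; 420x560 float32, m along the optical axis (not along the pixel's ray), 0 where there is no reading.
- imaging.calibration(name): a dict with "camera_matrix" (3x3 intrinsics, pixels), "D" ([k1, k2, p1, p2, k3] as OpenCV has them; the pictures are not rectified), "position" and "orientation" of the camera in the world. Camera axes: x right, y up, looking along -z (the intrinsics and any distortion apply to the point x, -y, -z); pixel columns grow to the right and rows downward; lengths in m; the calibration is good to about 2 mm. A picture is of the moment at which its call begins. calibration takes no time and is no camera call.
A pose or a line that the arm cannot do raises r.MotionError and nothing moves.
- r.job_done(): hands the job in, once; it reports no verdict.
Readings, each from a call of its own:
- read_time_s(): time.
- read_joint_pos(): joint angles.
- read_joint_vel(): joint speeds.
- read_joint_efforts(): joint torques, N m.
- read_tcp_pos(): TCP position.
- read_tool_rot(): TCP orientation.
- read_ft_force(): force on the tool from outside, world axes, zero at the start.
- read_moment(): the same for the moment, N m.
- read_width(): finger opening in m.
Only numpy, scipy, OpenCV 4.12 (cv2) and the standard library are available. Lean on these libraries where they do the work, as an engineer would, in place of code of your own. Each camera call takes 0.05 s, during which the arm holds its last target. There are 200 camera calls.

### The job

Open the ratchet stop that holds the two reagent kit boxes, to make room for more boxes: press the red release pad down and, keeping it pressed, push the sliding stop away from the boxes, fully back to the end of its rail, then let go of it. Work with the fingertips only by pressing and pushing; pick nothing up, and leave the two boxes and the other things on the worktop standing where they are.

Things in the scene. Friction and masses are not known exactly. Their poses are not given: they have to be found in the camera images.
- ratchet_base: Fixed base of the ratchet stop: aluminium plate 130 mm (x) by 390 mm (y), two steel runners (tops 20 mm above the worktop), a dark toothed rack between them. Origin at the centre of the underside, z up. Its y axis runs along the rail: fixed grey end plate at the -y end (85 mm high, face at y = -165 mm), low end block (36 mm high) at the +y end.
- sliding_stop (a joint): How far the grey sliding stop stands back along the base's +y, in m: 0 foremost, 0.12 fully back at its limit. With the release pressed it slides against about 2 N of friction and stays where it is left; otherwise the pawl blocks it on the next tooth (every 10 mm). The two kit boxes stand on its -y side.
- release_pad (a joint): How far the red release pad is pressed straight down, in m: 0 up, 0.010 fully down. Spring: 3.5 N to start it, 6 N fully down. The pawl is clear of the teeth from 0.0055 on. It must stay pressed while the stop is pushed; let go, it springs up and the pawl drops back (on a tooth the pad may stay up to 0.005 down).
- pad_top (a point): Centre of the top of the red release pad (30 mm in x, 44 mm in y, small black ribs); moves with pad and stop. Unpressed it is 56 mm above the worktop, 40 mm behind the jaw face, 32 mm in front of the push block's face. The pad lies in a well 62 mm long (y) between jaw plate and push block, open above and at both sides but for sled rails 37 mm high.
- push_face (a point): Middle of the face of the sliding stop's upright push block, 66 mm above the worktop; the face looks toward the pad, to the base's -y. The block is 50 mm wide, 14 mm thick, its top 80 mm above the worktop; the steel pawl is behind it. Pushing this face along the base's +y moves the stop back.
- jaw_top (a point): Top edge of the sliding stop's upright jaw plate, at the face toward the boxes, 86 mm above the worktop. The plate is 104 mm wide and 10 mm thick; the pad lies behind it (+y).
- box_far: Cream and dark-blue reagent kit box, 58 x 100 x 75 mm, standing on the runners against the fixed end plate; origin at the centre of its underside, 20 mm above the worktop. Loose, to be left alone.
- box_near: Pale green and dark-blue reagent kit box, 60 x 110 x 60 mm, standing on the runners beside the other box, next to the jaw plate; origin at the centre of its underside. Loose, to be left alone.
- dropper_red: White dropper bottle with red cap, 26 mm wide, 71 mm high; origin under its centre. Bystander.
- dropper_green: Amber dropper bottle with green cap, 25 mm wide, 65 mm high; origin under its centre. Bystander.
- timer: Small white bench timer, 60 x 70 x 16 mm; origin under its centre. Bystander.
- petri: Petri dish, 62 mm wide, 13 mm high; origin under its centre. Bystander.
- reagent_bottle_02: Small white bottle, 20 mm wide, 54 mm high; origin under its centre. Bystander.
- reagent_bottle_03: Small white bottle, 20 mm wide, 54 mm high; origin under its centre. Bystander.
- reagent_bottle_05: Small white bottle, 21 mm wide, 54 mm high; origin under its centre. Bystander.

How it is judged:
By the outcome, as a careful person would: the job done as asked, in the order asked, and still so for the second after the job is handed in, with the robot touching nothing.
It also fails if it takes over 35 s, if anything falls off the work surface, if the arm or the gripper's body presses on something with over 40 N, if the wrist force passes 120 N, or if a joint passes its speed limit or range.

## Working session

There is one attempt and no reset: what is moved stays moved. The work goes in short steps, each a Python script; the robot and the scene stay as the last script left them, time stands still between calls to the robot, and variables do not carry over. Pictures are saved under pics/ and viewed, about 8 in all and at most 12, crops included, and the job is handed in when it is done.

```bash
mkdir -p pics; ls
python3 - <<'E'
from station import *
import cv2,numpy as np
for n in("scene","top"):
    p,d=imaging.camera(n); cv2.imwrite(f"pics/{n}0.png",p); np.save(f"pics/{n}0.npy",d); c=imaging.calibration(n); print(n,c)
print(read_tcp_pos(),read_tool_rot(),read_time_s(),read_width())
E
```

```text
pics
scene {'camera_matrix': array([[391.56422946,   0.        , 278.91250652],
       [  0.        , 391.56422946, 208.17169177],
       [  0.        ,   0.        ,   1.        ]]), 'D': array([0.01486503, 0.        , 0.        , 0.        , 0.        ]), 'position': array([-0.31109567,  0.95182503,  0.62435307]), 'orientation': array([ 0.56451592, -1.3384546 , -2.0426777 ])}
top {'camera_matrix': array([[425.41453064,   0.        , 279.55624135],
       [  0.        , 425.41453064, 203.99418704],
       [  0.        ,   0.        ,   1.        ]]), 'D': array([-0.04817089,  0.        ,  0.        ,  0.        ,  0.        ]), 'position': array([0.46308999, 0.08514657, 1.30254162]), 'orientation': array([ 0.07514638, -0.06456854, -1.56020249])}
[0.22045437 0.58423872 0.23800879] [-5.63503065e-01 -3.09042855e+00  2.50899801e-03] 0.1 0.08808180381397827
```

View pics/top0.png

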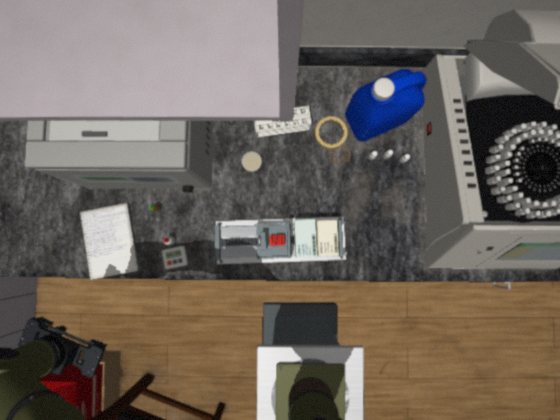

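View pics/scene0.png

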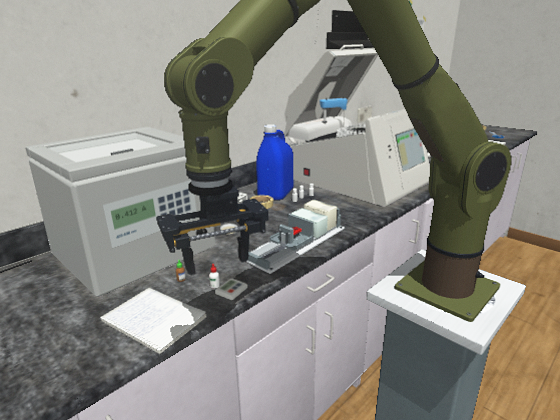

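The top view shows the ratchet at about (280,240): red pad at (278,240), boxes to its right (world -y), so the stop's free travel runs to image left (world +y). The timer and the red dropper sit at (173,255) and (167,240). In the scene view the arm starts above the droppers, clear of the ratchet.

```bash
cat > h.py <<'E'
import numpy as np,cv2
from scipy.spatial.transform import Rotation as R
from station import imaging
def ray(n,uv):
    c=imaging.calibration(n)
    p=cv2.undistortPoints(np.float32(uv).reshape(-1,1,2),c["camera_matrix"],c["D"]).reshape(-1,2)
    d=np.c_[p[:,0],-p[:,1],-np.ones(len(p))]
    return c["position"],R.from_rotvec(c["orientation"]).apply(d)
def onz(n,uv,z):
    o,d=ray(n,uv); return o+d*((z-o[2])/d[:,2])[:,None]
def ondepth(n,uv,dep):
    o,d=ray(n,uv); return o+d*np.asarray(dep)[:,None]
def red(p):
    h=cv2.cvtColor(p,cv2.COLOR_BGR2HSV); return ((h[...,0]<8)|(h[...,0]>172))&(h[...,1]>140)&(h[...,2]>70)
E
python3 - <<'E'
from h import *
for n,(u0,u1,v0,v1) in dict(top=(205,355,205,275),scene=(235,355,190,285)).items():
    p=cv2.imread(f"pics/{n}0.png"); d=np.load(f"pics/{n}0.npy")
    m=np.zeros(p.shape[:2],bool); m[v0:v1,u0:u1]=red(p)[v0:v1,u0:u1]
    v,u=np.nonzero(m); P=ondepth(n,np.c_[u,v],d[v,u]); print(n,len(u),u.min(),u.max(),v.min(),v.max(),"centroid",P.mean(0),np.median(P,0))
    print(" onz .056", onz(n,[[u.mean(),v.mean()]],.056), [onz(n,[[a,b]],.056).round(4).tolist() for a,b in cv2.boxPoints(cv2.minAreaRect(np.c_[u,v].astype(np.float32)))])
    k=5; cv2.imwrite(f"pics/{n}c.png",cv2.resize(p[v0:v1,u0:u1],None,fx=k,fy=k,interpolation=cv2.INTER_CUBIC))
# heights over the ratchet in the top view
d=np.load("pics/top0.npy"); v,u=np.mgrid[205:275,205:355]; v=v.ravel();u=u.ravel()
P=ondepth("top",np.c_[u,v],d[v,u]); 
print("worktop z",np.median(P[:,2]))
for name,lo,hi in(("plate up",.004,.2),("tall",.05,.12),):
    s=(P[:,2]>lo)&(P[:,2]<hi); r=cv2.minAreaRect(P[s,:2].astype(np.float32)); print(name,r,cv2.boxPoints(r).round(3).tolist())
E
```

```text
top 146 270 284 235 244 centroid [0.46999509 0.10056922 0.05617484] [0.46890217 0.10055328 0.05598078]
 onz .056 [[0.46999168 0.10057182 0.056     ]] [[[0.4831, 0.1212, 0.056]], [[0.4835, 0.0802, 0.056]], [[0.4573, 0.08, 0.056]], [[0.4569, 0.1209, 0.056]]]
scene 45 293 301 227 234 centroid [0.46005107 0.09595739 0.05275538] [0.45669644 0.0976666  0.05347434]
 onz .056 [[0.45561303 0.10090917 0.056     ]] [[[0.4791, 0.0923, 0.056]], [[0.4662, 0.0691, 0.056]], [[0.4289, 0.1062, 0.056]], [[0.4416, 0.1283, 0.056]]]
worktop z 0.008632599960477938
plate up ((0.4711150527000427, 0.09365297853946686), (0.2097606658935547, 0.45594164729118347), 0.5653655529022217) [[0.36399999260902405, 0.32100000977516174], [0.36800000071525574, -0.13500000536441803], [0.578000009059906, -0.13300000131130219], [0.5740000009536743, 0.3230000138282776]]
tall ((0.4752347767353058, 0.027741342782974243), (0.10907367616891861, 0.2560638189315796), 1.2780019044876099) [[0.4180000126361847, 0.1550000011920929], [0.42399999499320984, -0.10100000351667404], [0.5329999923706055, -0.0989999994635582], [0.5270000100135803, 0.15700000524520874]]
```

View pics/topc.png

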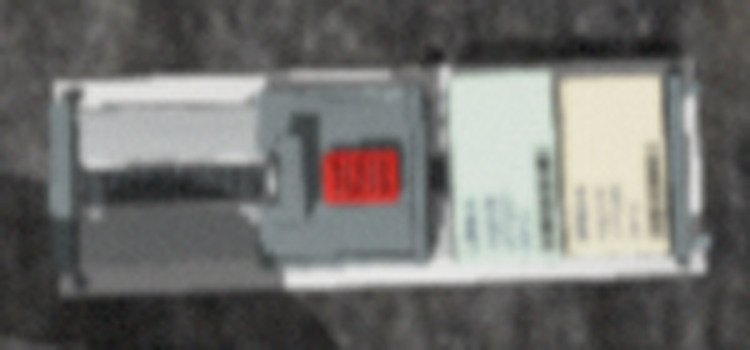

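View pics/scenec.png

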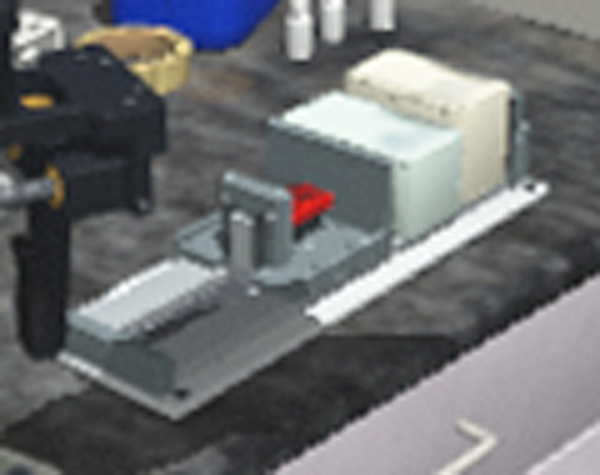

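The crop from the top view shows the pad between the jaw plate (right) and the push block (left). The box edges and pad give the pad centre at (0.470, 0.1006), with the rail nearly along world +y. Next I'll fix the yaw, close the gripper and hover.

```bash
cat >> h.py <<'E'
yaw=np.radians(1.2); pad=np.array([0.470,0.1006]); rail=np.array([-np.sin(yaw),np.cos(yaw)])
def ori(sgn=1):
    y=np.r_[sgn*rail,0]; z=np.array([0,0,-1.]); return R.from_matrix(np.c_[np.cross(y,z),y,z]).as_rotvec()
E
python3 - <<'E'
from h import *
from station import *
# plate edges (from crop), image -> worktop plate level; runner/plate edges
for a,b,z in(((60,293),(705,270),.003),((450,70),(665,72),.09),((265,85),(425,82),.037),((262,255),(425,262),.037)):
    q=onz("top",[[205+a[0]/5,205+a[1]/5],[205+b[0]/5,205+b[1]/5]],z); e=q[0]-q[1]; print(q.round(4).tolist(),"yaw deg",np.degrees(np.arctan2(-e[0],e[1])))
T=R.from_rotvec(read_tool_rot()).as_matrix(); print("tool y",T[:,1])
s=np.sign(T[1,1]); o=ori(s)
for t in(0.009,0.13):
    for z in(.046,.15): print(t,z,solve_ik(np.r_[pad+t*rail,z],o))
r.gripper_to(0.0,10)
r.move_to(np.r_[pad+.009*rail,.17],o)
print(read_tcp_pos(),read_time_s(),read_ft_force(),read_width())
for n in("top","scene"): cv2.imwrite(f"pics/{n}1.png",imaging.camera(n)[0])
p=cv2.imread("pics/scene1.png"); cv2.imwrite("pics/s1c.png",cv2.resize(p[150:300,220:380],None,fx=4,fy=4,interpolation=cv2.INTER_CUBIC))
E
```

```text
[[0.3956, 0.2827, 0.003], [0.4134, -0.1088, 0.003]] yaw deg 2.6007521160816913
[[0.5288, 0.0494, 0.09], [0.5287, -0.0733, 0.09]] yaw deg -0.011544496559682252
[[0.5217, 0.1579, 0.037], [0.5244, 0.0627, 0.037]] yaw deg 1.6186868653492215
[[0.421, 0.1583, 0.037], [0.4179, 0.0618, 0.037]] yaw deg -1.8649236585498623
tool y [ 0.35294159  0.93564397 -0.00160898]
0.009 0.046 [-0.2143077   0.86413308 -0.18026246  2.12140466  0.7000475   0.21325949
  0.57087165]
0.009 0.15 [-0.12351451  0.66915069 -0.32065825  2.06860364  0.44683473  0.46953636
  0.80957254]
0.13 0.046 [-0.43470744  0.88081406 -0.18623835  2.00732553  0.50820532  0.29786174
  0.548377  ]
0.13 0.15 [-0.35984686  0.7015368  -0.30544426  1.95803128  0.38799675  0.5386595
  0.65812097]
[0.47007074 0.11095918 0.17016792] 3.35 [0.11071319 0.94523393 0.12664839] 0.0006124843722146872
```

View pics/s1c.png

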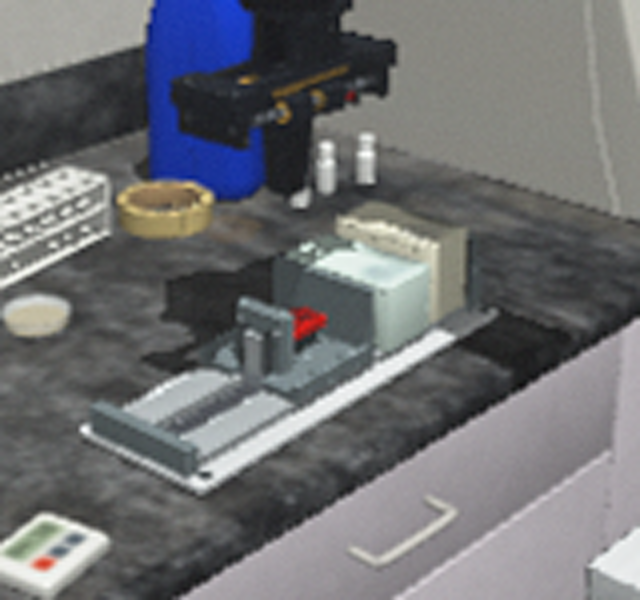

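The scene crop shows the closed fingers hovering above the stop, with boxes, pad and push block undisturbed. I'll descend with force feedback.

```bash
sed -i 's/radians(1.2)/radians(1.9)/' h.py
python3 - <<'E'
from h import *
from station import *
o=ori(1); xy=pad+.009*rail
r.movel(np.r_[xy,.066],o,rate=.1)
r.pause(.2); f0=np.mean([read_ft_force() for _ in range(5)],0); np.save("f0.npy",f0); print(f0,read_tcp_pos())
z=.060
while z>.0455:
    r.movel(np.r_[xy,z],rate=.05); f=read_ft_force()-f0; print(round(z,4),read_tcp_pos().round(4),f.round(2))
    if f[2]>9 or np.linalg.norm(f[:2])>6: break
    z-=.0015
print(read_time_s())
E
```

```text
[ 0.10345591 -0.2009192  -0.16593182] [0.46999695 0.10961348 0.06644911]
0.06 [0.4695 0.1095 0.0597] [-0.04 -0.81  0.29]
0.0585 [0.4697 0.1096 0.0584] [ 0.12  0.1  -0.52]
0.057 [0.4696 0.1096 0.0569] [0.94 0.25 0.47]
0.0555 [0.4698 0.1096 0.0557] [-1.08 -0.14  4.28]
0.054 [0.4698 0.1096 0.054 ] [ 0.33 -0.46  4.13]
0.0525 [0.4698 0.1096 0.0525] [-0.45 -0.16  4.12]
0.051 [0.4698 0.1096 0.051 ] [0.02 0.11 4.69]
0.0495 [0.4698 0.1096 0.0496] [-0.81 -0.55  4.89]
0.048 [0.4698 0.1096 0.0481] [-0.    0.62  6.13]
0.0465 [0.4698 0.1096 0.0466] [-0.46 -0.75  6.43]
7.3583
```

Run:
```python
from h import *
from station import *
f0=np.load("f0.npy"); t=.009; z=.0468
while t<.16:
    t+=.004 if t<.1 else .002
    r.movel(np.r_[pad+t*rail,z],rate=.05); f=read_ft_force()-f0; p=read_tcp_pos()
    print(round(t,4),"act",round((p[:2]-pad)@rail,4),p[2].round(4),f.round(1))
    if -f[1]>12 or f[2]<3.5: break
print(read_time_s())
```

```text
0.013 act 0.0129 0.047 [ 0.1 -0.7  5.7]
0.017 act 0.0169 0.0469 [-0.8 -0.7  6.5]
0.021 act 0.0208 0.047 [ 0.6 -1.2  6.4]
0.025 act 0.0248 0.047 [-0.1 -0.8  6.2]
0.029 act 0.0288 0.047 [-0.8 -0.4  6.1]
0.033 act 0.0328 0.0469 [ 0.5 -0.5  4.9]
0.037 act 0.0368 0.0469 [-0.6  0.1  5.4]
0.041 act 0.0408 0.0469 [-0.1 -0.1  6.9]
0.045 act 0.0447 0.0469 [-0.7 -0.6  6.3]
0.049 act 0.0488 0.0469 [-0.  -0.4  5.9]
0.053 act 0.0527 0.0469 [-1.8 -0.2  6. ]
0.057 act 0.0567 0.0469 [-1.3 -0.3  5.6]
0.061 act 0.0607 0.0469 [-0.3 -0.9  5.8]
0.065 act 0.0647 0.0469 [-2.  -0.1  6.3]
0.069 act 0.0687 0.0469 [-1.4 -0.5  6.5]
0.073 act 0.0727 0.0469 [-0.4 -0.8  6.7]
0.077 act 0.0766 0.0468 [-1.5 -0.1  6.3]
0.081 act 0.0806 0.0468 [-1.  -0.5  5.8]
0.085 act 0.0846 0.0468 [-1.7 -0.8  5.7]
0.089 act 0.0886 0.0468 [-1.6 -0.9  6.3]
0.093 act 0.0926 0.0468 [-1.2 -1.1  6.5]
0.097 act 0.0966 0.0468 [-1.2 -0.5  5.9]
0.101 act 0.1005 0.0468 [-2.  -0.1  5.4]
0.103 act 0.1023 0.0468 [-2.2 -1.2  6.5]
0.105 act 0.1042 0.0468 [-2.  -1.2  5.9]
0.107 act 0.1061 0.0468 [-1.7 -1.   6.4]
0.109 act 0.1081 0.0468 [-2.1 -1.1  6. ]
0.111 act 0.1101 0.0468 [-1.3 -0.5  6.1]
0.113 act 0.1121 0.0468 [-1.8 -1.2  4.8]
0.115 act 0.1141 0.0468 [-0.7 -0.8  6.6]
0.117 act 0.1161 0.0468 [-2.7 -1.2  6.1]
0.119 act 0.1181 0.0468 [ 0.4 -1.8  5.4]
0.121 act 0.1196 0.0468 [-1.3 -0.9  6.1]
0.123 act 0.1212 0.0467 [-1.  -3.   6.1]
0.125 act 0.123 0.0467 [-0.6 -2.3  6. ]
0.127 act 0.125 0.0468 [-1.5 -3.4  6.1]
0.129 act 0.127 0.0468 [-1.2 -3.7  5.7]
0.131 act 0.1275 0.0467 [-0.5 -5.4  6.6]
0.133 act 0.1275 0.0467 [ 0.7 -9.8  7.9]
0.135 act 0.1275 0.0467 [  0.7 -12.2   9.1]
17.3583
```

The stop hit a hard limit at 0.1275 (12 N) with the pad still down. I'll relax the push and lift straight up.

Run:
```python
from h import *
from station import *
f0=np.load("f0.npy"); t=.1305
r.movel(np.r_[pad+t*rail,.0468],rate=.05); print(read_ft_force()-f0)
for z in(.053,.058,.065): r.movel(np.r_[pad+t*rail,z],rate=.05); print(z,read_tcp_pos(),read_ft_force()-f0)
t-=.006
r.movel(np.r_[pad+t*rail,.065],rate=.05)
r.movel(np.r_[pad+t*rail,.20],rate=.12)
r.move_to([.36,.36,.25],ori(1)); print(read_time_s(),read_ft_force()-f0)
p,d=imaging.camera("top"); q,_=imaging.camera("scene")
v,u=np.nonzero(red(p)[205:275,205:355]); print("pad",onz("top",[[u.mean()+205,v.mean()+205]],.056),len(u), "travel",(onz("top",[[u.mean()+205,v.mean()+205]],.056)[0,:2]-pad)@rail)
a=cv2.resize(p[195:285,140:360],None,fx=3,fy=3,interpolation=cv2.INTER_CUBIC); b=cv2.resize(q[180:300,160:380],None,fx=3,fy=3,interpolation=cv2.INTER_CUBIC)
cv2.imwrite("pics/end.png",np.vstack([a,b])[:600])
```

```text
[-0.94959779 -4.41566041  6.0807176 ]
0.053 [0.46528556 0.22863299 0.05338547] [-0.70516048 -5.55968336  7.81071375]
0.058 [0.4653356  0.22917175 0.05821629] [-0.33632398 -5.34837363  5.31179995]
0.065 [0.46512934 0.22985846 0.06531909] [-1.99465091 -5.5999214   5.22948867]
20.7083 [-0.5916935   0.17581868  0.04294739]
pad [[0.46439047 0.2109495  0.056     ]] 150 travel 0.11047481607418683
```

View pics/end.png

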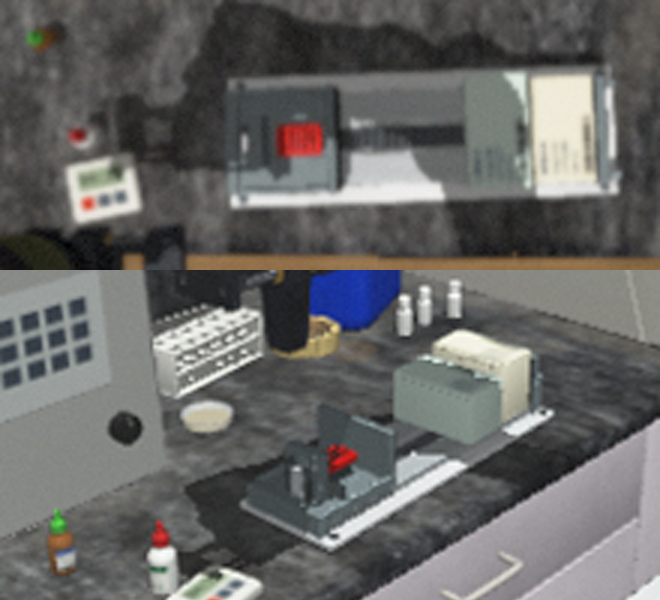

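The stop is fully back against the end block, the pad is up, and the boxes and bystanders are still standing. I'm handing it in.

```bash
python3 -c "
from station import *
r.job_done(); print(read_time_s())"
```

```text
the job is handed in; nothing more can be done
the job is handed in; nothing more can be done
```

The ratchet stop is open, and I handed the job in at about 20.8 s of the 35 s allowed.

- **Pressing:** With the closed fingertips I pressed the red pad about 9 mm down, at about 6 N.
- **Pushing:** Keeping the pad down, I pushed the stop along the rail until it hit its hard limit, where the push force rose to about 12 N. I then eased off, lifted straight up and moved the arm clear.
- **Last checks:**
  - The final pictures show the stop against the end block and the pad 110 mm further back. That fits a start one tooth in and an end at 0.12 m, though I did not measure the start position.
  - After the arm backed off, the wrist force was about zero.
  - Both boxes and the bystanders in view look to be standing where they were. I judged that by eye and did not measure their positions.
- **Disagreement:** My estimates of the rail's angle ranged from about -1.9° to 2.6°. I used 1.9°, and the pad's path gave about 2.9°; that is about 2 mm sideways over the push, which the pad and push block easily allow.

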